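# Load the gear wheel through the washer's splash flap and start the wash

### The arm

A 6-joint arm with a two-finger parallel gripper is mounted at the origin on a cart in front of the work surface, level with it; the furniture and walls round the work are solid. World frame = base frame: x ahead of the robot, y to its left, z up, the work surface at z = 0. Lengths are in m, angles in degrees, forces in N, time in s.
With the tool pointing down it reaches from about 0.25 to 0.775 m from the base axis. Payload 4 kg.
Tool frame: the origin (TCP) lies on the centre line of the jaws, within the pads' length; the fingertips stand 8 mm ahead of it and the grasp point (between the pads) lies 11 mm behind it; z points along the fingers, y is the line along which they close (so a half turn about z gives the same grasp; the last joint's range is limited). The gripper opens to 94 mm and grips with 3 to 60 N. Pads are 16 mm wide; open, the fingers measure 119 mm over their backs; the gripper's body (75 mm by 177 mm) begins 78 mm behind the grasp point.
Start: joints at [-5.907, 4.996, 78.535, -0, 96.463, -5.907], TCP at [0.55, -0, 0.214] pointing down, gripper open.
Joint ranges: [-177.83, 177.83], [-43.37, 116.18], [15.69, 146.23], [-61.86, 241.86], [9.47, 152.12], [-147.06, 147.06]. Speed limits (degrees/s): [159.86, 159.86, 180, 180, 180, 180].

### API

Orientations are given as a 3x3 rotation matrix whose columns are the frame's x, y, z axes.
In Python, from workcell import r gives the robot as it stands.
- The arm moves only by the tool step_arm, never from a script. Its argument "motion" is a list of rows, each a list of 3 entries, a list of its own where there are three numbers: the opening in per cent of the stroke, from 0 (shut) to 100 (fully open), then the shift along the world's x, y, z in units of 0.2 m (1.0 is 0.2 m), then the turn about the world's z in units of pi/2 rad (1.0 is pi/2 rad). In form: [[jaw, [tx, ty, tz], twist], ...]. A call has 1 to 20 rows; each row is the pose to reach, as a shift and turn from the pose commanded when the call began; what a row does not reach only later rows make up. A row lasts 1/12 s, in which the tool goes at most 41.7 mm and 7.16 degrees, less where a joint would pass 70% of its speed; a pose out of reach is approached as far as the arm can. A call with a number of a shift or a turn outside -1 to 1 is refused whole. A call with a gripper value outside its range is refused whole. The fingers move at their own pace and stop on an object; the grip force is fixed at half the most. Time passes only in rows, so rows that repeat a pose let the fingers close. It gives the time, the measured TCP pose, the force, the opening and the grip force at its end, in the units of the state.
- r.get_state(): the state, without advancing time (a new reading comes with each control period).
- r.snapshot(name): name is "scene" or "side" or "wrist"; returns the picture (420x560x3 uint8, red, green, blue); there is no depth.
- r.camera_info(name): a dict with "mtx" (3x3 intrinsics, pixels), "rvec" (rotation vector, rad) and "tvec" (3), from world to camera coordinates, as OpenCV has them; the wrist camera has in their place "tool_from_camera" (4x4, takes a point from camera to tool coordinates, whose origin is the TCP and whose axes are the flange's). Camera axes: x right, y down, z forward; pixel columns grow to the right and rows downward; lengths in m; the calibration is good to about 2 mm. The wrist camera is an equidistant fisheye: a pixel r from the principal point sees the ray r / f radians off the axis. A picture is of the moment at which its call begins: read the wrist's pose just before it. camera_info takes no time and is no camera call.
- r.sign_off(): hands the job in; it is judged then, once.
Trained networks look in the newest picture that a camera, given by its name, has taken for a name from the list of things; names that differ only in an ending like _2 or _b are one class to them, and where a whole thing is asked for, a point or a joint stands for the part that bears it (a point fixed in the world has none). Each returns a list of dicts, best first, with "score" (0 to 1); they miss things now and then, are a little off and sometimes report something else, mostly with a low value. They report only what shows in the picture. A call takes as long as a camera call.
- r.spot_in(query, camera): "bbox" ([centre column, centre row, width, height] in pixels, round what is visible of it).
The state is a dict: "time_s": time; "joint_positions": joint angles; "joint_vel": joint speeds; "tau": joint torques, N m; "ee_pos": TCP position; "ee_rot": TCP orientation; "force": force on the tool from outside, world axes, zero at the start; "torque": the same for the moment, N m; "finger_gap": finger opening in m; "grip_force": force on a finger pad.
Only numpy, scipy, OpenCV 4.12 (cv2) and the standard library are available. Lean on these libraries where they do the work, as an engineer would, in place of code of your own. Each camera call takes 0.05 s, during which the arm holds its last target. There are 200 camera calls.

### The job

The greasy gear wheel waiting on the feed ledge of the small spray washer is to be washed. With the fingertips alone, gripping and lifting nothing, slide it across the ledge into line with the feed mouth, push it in through the hanging splash flap until it slides down the chute to the bottom, and draw the fingers back out so that the flap swings shut behind it. Only then press the start button on the washer's switch box fully down and let it up again; leave the sealed bearing where it lies on the ledge, since it must not be washed, and do not disturb the gear ring and the brass ring lying beside the washer.

Things in the scene. Friction and masses are not known exactly. Their poses are not given: they have to be found in the camera images.
- washer: Fixed grey bench spray washer: steel feed ledge in front, low hood behind; turned 20 to 32 degrees clockwise seen from above. Origin on the table under the middle of the hood's front face; x points into the hood, y left, z up. Lengths below are in this frame. Hood x 0 to 168, y -130 to 130 mm, roof top z = 180 mm with a clear window, closed but for the mouth: fingers get in only obliquely, under the lintel.
- ledge_front (a point): Middle of the feed ledge's open front edge, on its top face (x -170, y 0, z 85 mm). The ledge is flat, x -170 to +30 mm (the last 30 mm inside the hood, the last 20 mm slick plastic), y -130 to 130 mm, with upturned side edges 3 mm thick and 8 mm high at y = +-128 mm.
- mouth (a point): Middle of the sill of the feed mouth, on the ledge's top face (x 0, y 0, z 85 mm). The mouth is 110 mm wide (y -55 to 55 mm) and 72 mm high (clear up to z = 157 mm), closed only by the flap; its steel trim stands 5 mm out of the hood's front.
- chute_top (a point): Inner edge of the ledge (x 30, y 0, z 85 mm), where a slick white plastic chute 128 mm wide begins and falls at 24 degrees to a rubber buffer with its face at x = 153 mm. A wheel whose centre is pushed past this edge tips on to the chute and slides to the buffer by itself.
- flap (a joint): Splash flap, steel sheet 118 mm wide, 75 mm long, hanging by gravity (90 g, no spring) just behind the mouth; hinge along y at x 7, z 163 mm; its rubber foot clears the ledge by 3 mm. 0 rad = shut; grows as it swings inwards and up, to 1.4. Opens inwards only, with under 2 N; rests on what is beneath it and falls shut within a second when that is gone.
- wheel_center (a point): Centre, half-way up, of the gear wheel to be washed: dark grey helical gear with splined bore, loose, flat on the ledge about 71 mm left or right of the mouth's middle line. Disc 77 mm in diameter, 27 mm high, 0.45 to 0.65 kg; z axis = bore. At the bottom of the chute this point is near x 112, z 63 mm.
- wheel: The same gear wheel; origin at the centre of its underside.
- bearing_center (a point): Centre, half-way up, of the sealed ball bearing that stays out: bright steel ring with a black seal, loose, 42 mm diameter, 14 mm high, 0.12 kg, flat on the ledge about 71 mm from the middle line, on the other side from the wheel. With the wheel in line there are about 10 mm between the two.
- start_button_top (a point): Middle of the top face of the start button: plain black round push button, 28 mm diameter, facing up from a 44 mm steel collar on the switch box on the hood's left flank (x 45, y 155 mm, top at z = 150 mm when up; the collar's top is 10 mm lower).
- start_button (a joint): Travel of the start button: 0 = up, 0.006 m = fully down; a spring pushes it back, fully down takes about 5 N.
- ringwheel: Bystander: dark gear ring 85 mm diameter, 19 mm high, loose, flat on the table to the right of the washer's ledge. Origin at the centre of its underside.
- baulk_ring: Bystander: brass ring with three lugs, 60 mm diameter, 8 mm high, loose, flat on the table to the right of the hood. Origin at the centre of its underside.

How it is judged (in metres and radians):
On the way, in this order (a step that is already met when the one before it is completed fails the run):
1. the wheel lies at the bottom of the chute and the flap has swung shut behind it (x of wheel_center in the frame of washer between 0.098 and 0.13 m and z of wheel_center in the frame of washer below 0.075 m and value of joint flap below 0.06 rad and linear speed of wheel below 0.02 m/s), for 0.2 s.
2. the start button is pressed fully down with the wheel in and the flap shut (x of wheel_center in the frame of washer between 0.098 and 0.13 m and z of wheel_center in the frame of washer below 0.075 m and value of joint flap below 0.06 rad and value of joint start_button above 0.0048 m), for 0.05 s.
At the end, for the whole second after the job is handed in: The gear wheel rests at the bottom of the chute (centre 98 to 130 mm behind the mouth, below z = 75 mm); the flap hangs shut within 0.06 rad and still; the start button, pressed at least 4.8 mm after that, is up again; the sealed bearing lies within 20 mm of where it was (x of wheel_center in the frame of washer between 0.098 and 0.13 m and z of wheel_center in the frame of washer below 0.075 m and value of joint flap below 0.06 rad and velocity of joint flap between -0.05 and 0.05 rad/s and linear speed of wheel below 0.01 m/s and value of joint start_button below 0.0015 m and distance of bearing_center from where it was at the start of the episode below 0.02 m); the robot touches nothing.
It fails at once if the wheel is lifted more than 15 mm off the ledge (z of wheel_center in the frame of washer above 0.1135 m).
It fails at once if the sealed bearing is moved by 20 mm or more (distance of bearing_center from where it was at the start of the episode above 0.02 m).
It fails at once if the start button is pressed before the wheel is down the chute and the flap is shut (value of joint start_button above 0.003 m and (not (x of wheel_center in the frame of washer between 0.098 and 0.13 m and z of wheel_center in the frame of washer below 0.075 m) or value of joint flap above 0.15 rad)).
It fails at once if the gear ring or the brass ring beside the washer is moved by 30 mm or more (distance of any of ringwheel, baulk_ring from where it was at the start of the episode above 0.03 m).
It also fails if it takes over 58 s, if anything falls off the work surface, if the arm or the gripper's body presses on something with over 40 N, if the wrist force passes 120 N, or if a joint passes its speed limit or range.

## Working session

There is one attempt and no reset: what is moved stays moved. The work goes in short steps, Python scripts to look and compute and a tool call to move; the robot and the scene stay as the last step left them, time stands still between calls to the robot, and variables do not carry over. Pictures are saved under pics/ and viewed, at most 10 in all, crops included, and the job is handed in when it is done.

Besides the shell and the picture viewer there is one more tool, called after "Call:" as a command line: name --argument value ..., lists and objects as JSON in quotes. step_arm: Moves the arm, as the interface text tells. Its arguments: {"type":"object","properties":{"motion":{"type":"array"}},"required":["motion"]}

```bash
mkdir -p pics; cat > h.py <<'E'
import numpy as np, cv2
from workcell import r
def cam(n):
    i=r.camera_info(n);return np.array(i["mtx"],float),cv2.Rodrigues(np.array(i["rvec"],float))[0],np.array(i["tvec"],float).ravel()
def ray(n,u,v,z):
    K,R,t=cam(n);d=R.T@np.linalg.solve(K,[u,v,1]);c=-R.T@t
    return c+d*(z-c[2])/d[2]
def proj(n,P):
    K,R,t=cam(n);q=(K@(R@np.atleast_2d(P).T+t[:,None])).T;return q[:,:2]/q[:,2:]
E
python3 - <<'E'
from h import *
ims=[]
for n in("scene","side"):
    im=r.snapshot(n);cv2.imwrite(f"pics/{n}0.png",im[:,:,::-1])
    for q in("washer","wheel","bearing_center","start_button","flap","ringwheel","baulk_ring"):
        print(n,q,[(np.round(d["bbox"]).tolist(),round(d["score"],2)) for d in r.spot_in(q,n)[:2]])
    K,R,t=cam(n);print(K.tolist(),(-R.T@t).round(3))
E
```

```text
scene washer [([255.0, 244.0, 227.0, 162.0], 0.79)]
scene wheel [([255.0, 241.0, 230.0, 163.0], 0.66), ([226.0, 198.0, 28.0, 22.0], 0.55)]
scene bearing_center [([195.0, 233.0, 25.0, 16.0], 0.86)]
scene start_button [([250.0, 242.0, 229.0, 168.0], 0.66)]
scene flap []
scene ringwheel [([255.0, 360.0, 58.0, 43.0], 0.62)]
scene baulk_ring [([310.0, 344.0, 20.0, 24.0], 0.45)]
[[500.5662712714172, 0.0, 289.69090077605335], [0.0, 500.5662712714172, 204.27561376642103], [0.0, 0.0, 1.0]] [ 0.165 -1.077  0.52 ]
side washer [([298.0, 255.0, 179.0, 178.0], 0.69)]
side wheel [([261.0, 272.0, 44.0, 40.0], 0.64)]
side bearing_center [([337.0, 267.0, 22.0, 20.0], 0.75)]
side start_button []
side flap [([290.0, 231.0, 58.0, 39.0], 0.66)]
side ringwheel [([376.0, 241.0, 38.0, 19.0], 0.74)]
side baulk_ring [([374.0, 240.0, 37.0, 18.0], 0.58)]
[[417.3849186272358, 0.0, 280.9442670065849], [0.0, 417.3849186272358, 209.90798077374603], [0.0, 0.0, 1.0]] [0.247 0.326 0.498]
```

View pics/scene0.png

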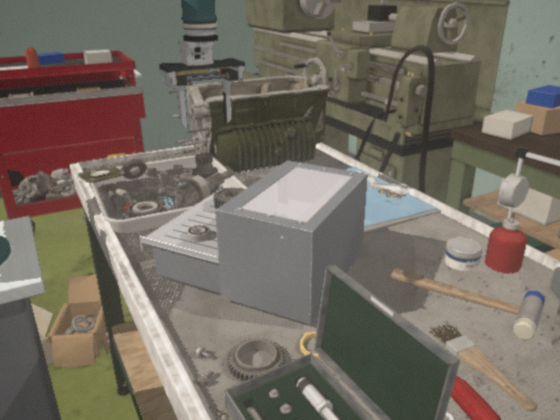

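View pics/side0.png

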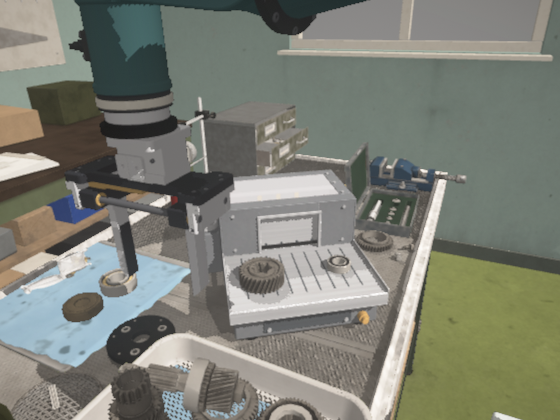

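```bash
python3 - <<'E'
import cv2
a=cv2.imread("pics/side0.png")[165:340,205:395];cv2.imwrite("pics/sc.png",cv2.resize(a,None,fx=3.4,fy=3.4,interpolation=2))
a=cv2.imread("pics/scene0.png")[155:320,140:375];cv2.imwrite("pics/cc.png",cv2.resize(a,None,fx=3.4,fy=3.4,interpolation=2))
E
```

```text
(no output)
```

View pics/sc.png

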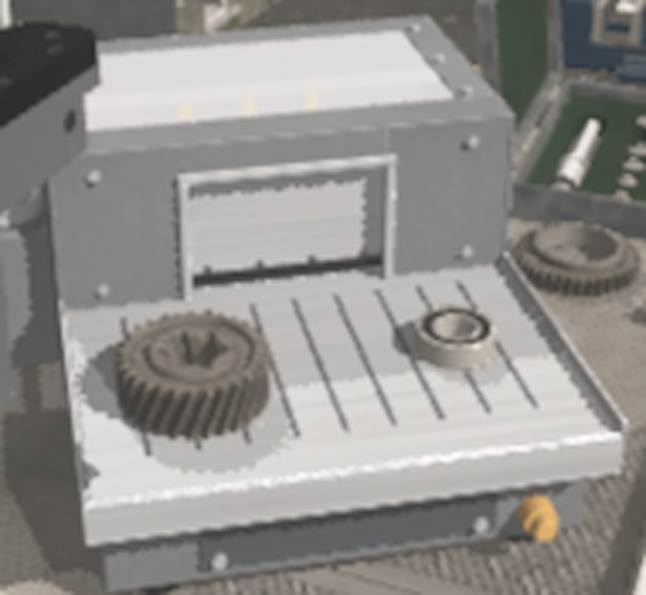

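View pics/cc.png

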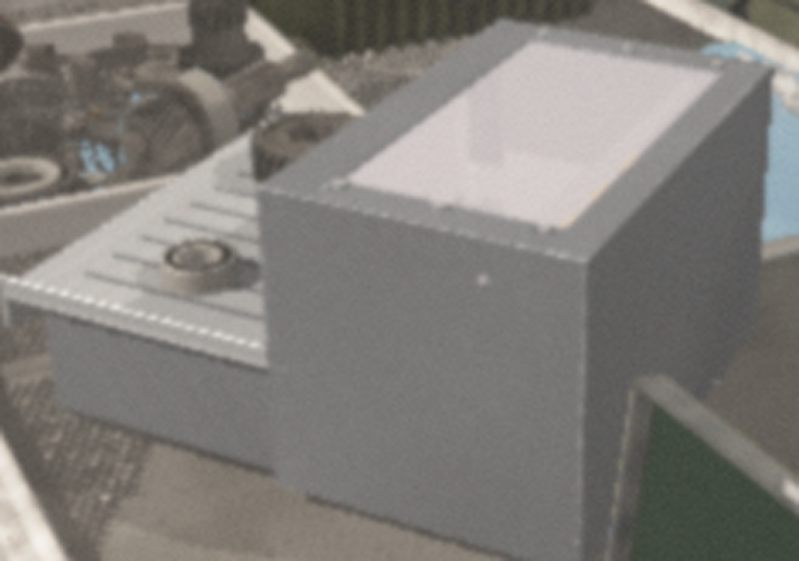

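```bash
python3 - <<'E'
from h import *
from scipy.optimize import least_squares
S=[((0,-130,180),512,115),((168,-130,180),430,15),((-170,130,85),82,510),((-170,-130,85),622,437),((-5,55,85),191,297),((-5,55,157),190,188),((-5,-55,157),387,163),((-5,-55,85),387,275)]
C=[((0,-130,180),260,188),((168,-130,180),587,262),((168,130,180),770,68),((0,130,180),505,20),((-170,-130,93),2,276)]
def W(p,q):
    c,s=np.cos(p[2]),np.sin(p[2]);q=np.atleast_2d(q)
    return np.c_[p[0]+c*q[:,0]-s*q[:,1],p[1]+s*q[:,0]+c*q[:,1],q[:,2]]
def res(p):
    o=[]
    for n,L,off in(("side",S,(205,165)),("scene",C,(140,155))):
        P=W(p,np.array([l[0] for l in L])/1e3);uv=np.array([l[1:] for l in L])/3.4+off
        o.append((proj(n,P)-uv))
    return np.vstack(o)
f=least_squares(lambda p:res(p).ravel(),[.5,-.1,-.45],loss="soft_l1")
print(f.x,np.degrees(f.x[2]));print(res(f.x).round(1).tolist())
p=f.x;np.save("w.npy",p)
def inv(P):
    d=np.array(P)[:2]-p[:2];c,s=np.cos(p[2]),np.sin(p[2]);return (np.array([c*d[0]+s*d[1],-s*d[0]+c*d[1]])*1e3).round(1)
print("wheel",inv(ray("side",261,272,.0985)),"brg",inv(ray("side",337,267,.092)),inv(ray("scene",195,233,.092)))
print("brgw",ray("side",337,267,.092))
for nm,q in(("mouth",(0,0,.085)),("wheel",(-.1,.071,.0985)),("btn",(.045,.155,.15)),("in",(.153,0,.03)),("front",(-.17,0,.085))):print(nm,W(p,q).round(4))
E
```

```text
[ 0.52316808 -0.31926342 -0.96856213] -55.494522254698694
[[1.2, -0.5], [-0.2, -0.2], [-0.5, -1.9], [0.9, -0.9], [0.9, 0.8], [-0.1, -0.9], [-0.0, 1.1], [-0.9, 1.4], [-0.4, -0.6], [0.3, -0.5], [2.2, -1.3], [-0.0, -0.6], [-1.0, -0.6]]
wheel [-88.7  68.2] brg [-90.3 -66.8] [-87.9 -76.3]
brgw [ 0.41695866 -0.28269398  0.092     ]
mouth [[ 0.5232 -0.3193  0.085 ]]
wheel [[ 0.525  -0.1966  0.0985]]
btn [[ 0.6764 -0.2685  0.15  ]]
in [[ 0.6098 -0.4453  0.03  ]]
front [[ 0.4269 -0.1792  0.085 ]]
```

Call:
step_arm --motion '[[43,[0.13,-0.87,0],0.383],[43,[0.13,-0.87,0],0.383],[43,[0.13,-0.87,0],0.383],[43,[0.13,-0.87,0],0.383],[43,[0.13,-0.87,0],0.383],[43,[0.13,-0.87,0],0.383],[43,[0.13,-0.87,0],0.383],[43,[0.13,-0.87,0],0.383]]'

```text
time_s: 1.47
ee_pos: [0.576, -0.1732, 0.2135]
ee_rot: [[-0.565, 0.825, 0.0], [0.825, 0.565, 0.001], [0.001, 0.001, -1.0]]
force: [-0.7, -0.0, -1.1]
finger_gap: 0.0435
grip_force: 0.0
```

```bash
cat >> h.py <<'E'
p=np.load("w.npy")
def W(q):
    c,s=np.cos(p[2]),np.sin(p[2]);q=np.atleast_2d(q)
    return np.c_[p[0]+c*q[:,0]-s*q[:,1],p[1]+s*q[:,0]+c*q[:,1],q[:,2]]
def inv(P):
    d=np.array(P)[:2]-p[:2];c,s=np.cos(p[2]),np.sin(p[2]);return (np.array([c*d[0]+s*d[1],-s*d[0]+c*d[1]])*1e3).round(1)
def wray(u,v,z,s):
    i=r.camera_info("wrist");K=np.array(i["mtx"]);T=np.array(i["tool_from_camera"])
    m=np.array([(u-K[0,2]),(v-K[1,2])]);rr=np.hypot(*m);th=rr/K[0,0]
    d=np.r_[np.sin(th)*m/rr,np.cos(th)];R=np.array(s["ee_rot"]);d=R@T[:3,:3]@d;c=R@T[:3,3]+s["ee_pos"]
    return c+d*(z-c[2])/d[2]
def wproj(P,s):
    i=r.camera_info("wrist");K=np.array(i["mtx"]);T=np.array(i["tool_from_camera"]);R=np.array(s["ee_rot"])
    o=[]
    for P in np.atleast_2d(P):
        q=np.linalg.inv(T)@np.r_[R.T@(P-s["ee_pos"]),1];h=np.hypot(q[0],q[1]);th=np.arctan2(h,q[2])
        o.append(K[0,0]*th*q[:2]/h+K[:2,2])
    return np.array(o)
def stat():
    s=r.get_state();print(s["time_s"],"tcp",np.round(s["ee_pos"],4),"washer",inv(s["ee_pos"]),"gap",round(s["finger_gap"],4),"F",np.round(s["force"],1),"joints",np.round(s["joint_positions"]));return s
E
python3 - <<'E'
from h import *
s=stat();print(np.round(s["ee_rot"],3).tolist())
im=r.snapshot("wrist");
for q,z in(("wheel",.0985),("bearing_center",.092),("start_button",.15)):
    for d in r.spot_in(q,"wrist")[:2]:print(q,np.round(d["bbox"]),d["score"],inv(wray(*d["bbox"][:2],z,s)))
im=im[:,:,::-1].copy()
pts=[(0,55,.085),(0,-55,.085),(-.17,130,.085),(-.17,-130,.085),(0,130,.18),(0,-130,.18),(168,130,.18),(45,155,.15),(-89,71,.112)]
pts=[(a/1e3 if abs(a)>1 else a,b/1e3,c) for a,b,c in pts]
for u in wproj(W(pts),s):cv2.drawMarker(im,tuple(int(round(x)) for x in u),(0,0,255),0,8)
cv2.imwrite("pics/w1.png",cv2.resize(im,None,fx=1.4,fy=1.4))
E
```

```text
1.4667 tcp [ 0.576  -0.1732  0.2135] washer [-90.4 126.3] gap 0.0435 F [-0.7 -0.  -1.1] joints [-22.  12.  71.   0.  97. -57.]
[[-0.565, 0.825, 0.0], [0.825, 0.565, 0.001], [0.001, 0.001, -1.0]]
wheel [218. 205.  83.  89.] 0.9 [-95.1  64.7]
bearing_center [ 94. 214.  37.  40.] 0.63 [-84.6 -77.2]
start_button [190. 259. 288. 276.] 0.57 [-64.3  49.1]
```

View pics/w1.png

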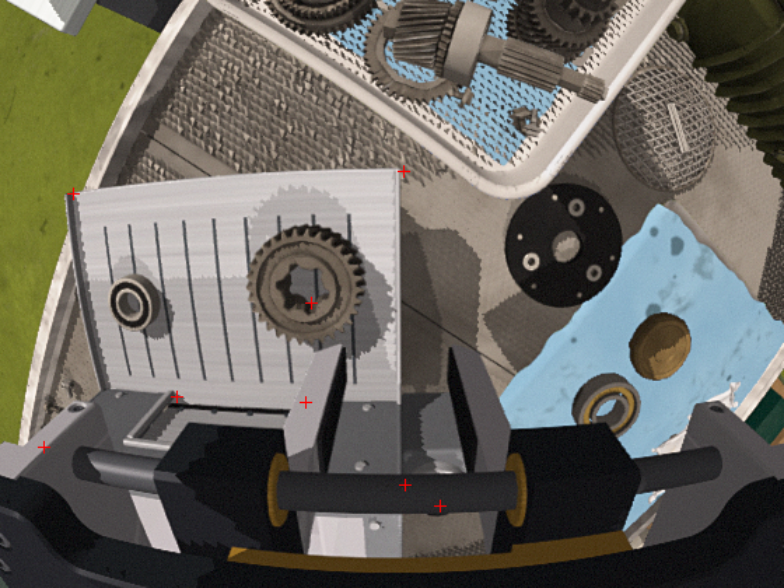

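Call:
step_arm --motion '[[53,[0.005,0.01,0],-1.0],[53,[0.005,0.01,0],-1.0],[53,[0.005,0.01,0],-1.0],[53,[0.005,0.01,0],-1.0],[53,[0.005,0.01,0],-1.0],[53,[0.005,0.01,0],-1.0],[53,[0.005,0.01,0],-1.0],[53,[0.005,0.01,0],-1.0],[53,[0.005,0.01,0],-1.0],[53,[0.005,0.01,0],-1.0],[53,[0.005,0.01,0],-1.0],[53,[0.005,0.01,0],-1.0],[53,[0.005,0.01,0],-1.0],[53,[0.005,0.01,0],-1.0],[53,[0.005,0.01,-0.1],-1.0],[53,[0.005,0.01,-0.25],-1.0],[53,[0.005,0.01,-0.4],-1.0],[53,[0.005,0.01,-0.5],-1.0],[53,[0.005,0.01,-0.54],-1.0],[53,[0.005,0.01,-0.54],-1.0]]'

```text
time_s: 3.33
ee_pos: [0.5758, -0.171, 0.1035]
ee_rot: [[0.823, 0.567, -0.004], [0.567, -0.823, 0.002], [-0.002, -0.003, -1.0]]
force: [-0.1, -0.5, -0.1]
finger_gap: 0.0497
grip_force: 0.0
```

```bash
python3 - <<'E'
from h import *
s=stat()
im=r.snapshot("side")
for q,z in(("wheel",.0985),("bearing_center",.092)):
    for d in r.spot_in(q,"side")[:2]:print(q,np.round(d["bbox"]),d["score"],inv(ray("side",*d["bbox"][:2],z)))
cv2.imwrite("pics/s1.png",cv2.resize(im[130:345,190:420,::-1],None,fx=2.6,fy=2.6))
E
```

```text
3.3333 tcp [ 0.5758 -0.171   0.1035] washer [-92.4 127.4] gap 0.0497 F [-0.1 -0.5 -0.1] joints [-22.  14.  81.   0.  85.  33.]
wheel [261. 274.  44.  38.] 0.82 [-93.2  68.7]
wheel [292. 255. 195. 177.] 0.63 [-45.    4.2]
bearing_center [337. 266.  19.  19.] 0.66 [-85.7 -68.6]
```

View pics/s1.png

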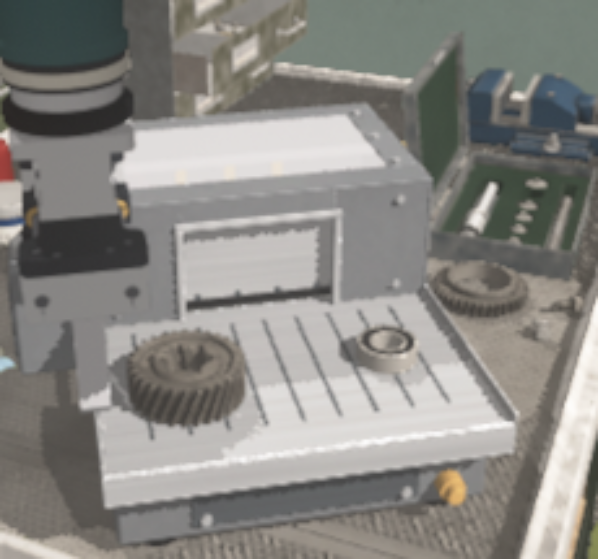

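Call:
step_arm --motion '[[53,[-0.04,-0.0275,0],0],[53,[-0.075,-0.0515,0],0],[53,[-0.1,-0.0685,0],0],[53,[-0.125,-0.0855,0],0],[53,[-0.15,-0.103,0],0],[53,[-0.175,-0.12,0],0],[53,[-0.2,-0.137,0],0],[53,[-0.225,-0.154,0],0],[53,[-0.25,-0.1715,0],0],[53,[-0.275,-0.1885,0],0],[53,[-0.295,-0.2025,0],0],[53,[-0.315,-0.216,0],0],[53,[-0.33,-0.2265,0],0],[53,[-0.345,-0.2365,0],0],[53,[-0.355,-0.2435,0],0],[53,[-0.363,-0.249,0],0],[53,[-0.369,-0.253,0],0],[53,[-0.369,-0.253,0],0]]'

```text
time_s: 4.98
ee_pos: [0.5036, -0.2232, 0.1062]
ee_rot: [[0.824, 0.566, 0.002], [0.566, -0.824, -0.001], [0.001, 0.002, -1.0]]
force: [4.3, 2.8, 4.3]
finger_gap: 0.0499
grip_force: 2.9
```

```bash
python3 - <<'E'
from h import *
s=stat()
for n in("side","scene"):
  im=r.snapshot(n)
  for q,z in(("wheel",.0985),("bearing_center",.092)):
    for d in r.spot_in(q,n)[:2]:print(n,q,np.round(d["bbox"]),d["score"],inv(ray(n,*d["bbox"][:2],z)))
E
```

```text
4.9833 tcp [ 0.5036 -0.2232  0.1062] washer [-90.3  38.3] gap 0.0499 F [4.3 2.8 4.3] joints [-30.   8.  88.   0.  84.  26.]
side wheel [300. 267.  39.  36.] 0.81 [-86.3  -0.7]
side wheel [373. 241.  42.  18.] 0.72 [ -25.3 -159.5]
side bearing_center [338. 264.  24.  17.] 0.55 [-82.9 -71. ]
scene wheel [210. 214.  30.  27.] 0.57 [-98.8 -10.5]
scene bearing_center [197. 234.  24.  15.] 0.62 [-80.8 -78.8]
```

Call:
step_arm --motion '[[53,[0.04,0.028,0],0],[53,[0.07,0.048,0],0],[53,[0.07,0.048,0.15],0],[53,[0.07,0.048,0.3],0],[28,[0.07,0.048,0.3],0.08],[28,[0.0,0.07,0.3],0.16],[28,[-0.1,0.09,0.3],0.24],[28,[-0.2,0.11,0.3],0.32],[28,[-0.3,0.139,0.3],0.4],[28,[-0.325,0.139,0.3],0.48],[28,[-0.325,0.139,0.3],0.56],[28,[-0.325,0.139,0.3],0.64],[28,[-0.325,0.139,0.3],0.72],[28,[-0.325,0.139,0.3],0.8],[28,[-0.325,0.139,0.3],0.88],[28,[-0.325,0.139,0.3],0.96],[28,[-0.325,0.139,0.3],1.0],[28,[-0.325,0.139,0.3],1.0],[28,[-0.325,0.139,0.3],1.0]]'

```text
time_s: 6.87
ee_pos: [0.4374, -0.1944, 0.1641]
ee_rot: [[-0.564, 0.825, -0.004], [0.825, 0.564, 0.001], [0.003, -0.002, -1.0]]
force: [-0.6, -0.5, 0.6]
finger_gap: 0.0264
grip_force: 0.0
```

```bash
python3 - <<'E'
from h import *
s=stat()
for n in("side","scene","wrist"):
  im=r.snapshot(n)
  for q,z in(("wheel",.0985),("bearing_center",.092)):
    for d in r.spot_in(q,n)[:2]:print(n,q,np.round(d["bbox"]),d["score"],inv(ray(n,*d["bbox"][:2],z) if n!="wrist" else wray(*d["bbox"][:2],z,s)))
im=im[:,:,::-1].copy()
pts=[(0,.055,.085),(0,-.055,.085),(-.005,-.055,.157),(-.005,.055,.157),(-.17,.13,.085),(-.17,-.13,.085),(0,.13,.18),(0,-.13,.18),(.168,.13,.18),(.045,.155,.15),(-.09,.0,.112)]
for u in wproj(W(pts),s):cv2.drawMarker(im,tuple(int(round(x)) for x in u),(0,0,255),0,8)
cv2.imwrite("pics/w2.png",cv2.resize(im,None,fx=1.4,fy=1.4))
E
```

```text
6.8667 tcp [ 0.4374 -0.1944  0.1641] washer [-151.5    0. ] gap 0.0264 F [-0.6 -0.5  0.6] joints [-31.  -3.  92.  -0.  91. -65.]
side wheel [295. 267.  44.  37.] 0.74 [-85.5   7.7]
side bearing_center [336. 265.  22.  21.] 0.6 [-82.9 -68.2]
scene bearing_center [197. 233.  24.  15.] 0.92 [-85.1 -74.9]
wrist wheel [282. 294.  57.  90.] 0.59 [-92.7  -2.4]
wrist bearing_center [198. 288.  48.  35.] 0.73 [-92.7 -76.1]
```

View pics/w2.png

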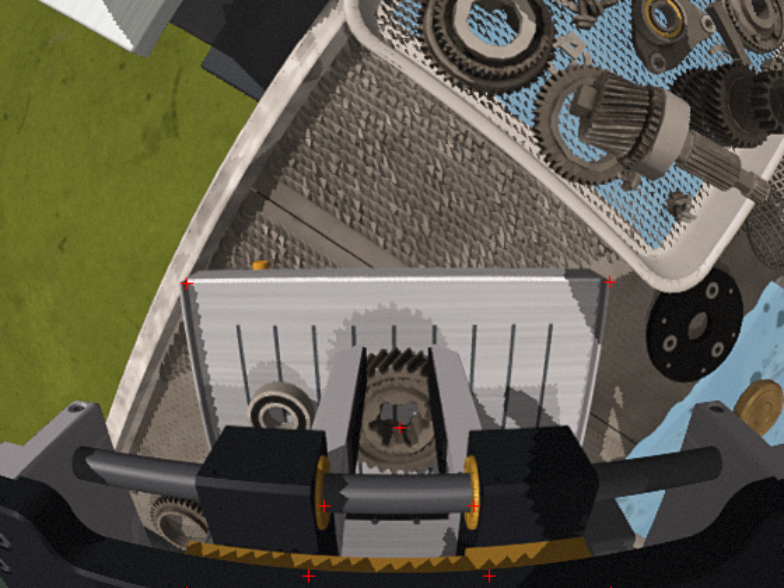

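Call:
step_arm --motion '[[28,[0,0,-0.12],0],[28,[0,0,-0.24],0],[28,[0,0,-0.3],0],[28,[0,0,-0.3],0],[28,[0.028,-0.041,-0.3],0],[28,[0.057,-0.082,-0.3],0],[28,[0.085,-0.124,-0.3],0],[28,[0.108,-0.157,-0.3],0],[28,[0.142,-0.206,-0.3],0],[28,[0.193,-0.28,-0.3],0],[28,[0.266,-0.387,-0.3],0],[28,[0.365,-0.531,-0.3],0],[28,[0.365,-0.531,-0.3],0],[28,[0.365,-0.531,-0.3],0]]'

```text
time_s: 8.48
ee_pos: [0.5123, -0.3032, 0.1053]
ee_rot: [[-0.565, 0.825, 0.001], [0.825, 0.565, -0.001], [-0.001, -0.0, -1.0]]
force: [0.0, 0.5, -0.2]
finger_gap: 0.0264
grip_force: 0.0
```

```bash
python3 - <<'E'
from h import *
s=stat()
for n in("side","scene"):
  im=r.snapshot(n)
  for q,z in(("wheel",.0985),("bearing_center",.092)):
    for d in r.spot_in(q,n)[:2]:print(n,q,np.round(d["bbox"]),d["score"],inv(ray(n,*d["bbox"][:2],z)))
  cv2.imwrite(f"pics/{n}3.png",im[:,:,::-1])
a=cv2.imread("pics/side3.png")[150:340,190:400];b=cv2.imread("pics/scene3.png")[130:320,180:390]
cv2.imwrite("pics/c3.png",cv2.resize(np.hstack([a,b]),None,fx=1.9,fy=1.9,interpolation=2))
E
```

```text
8.4833 tcp [ 0.5123 -0.3032  0.1053] washer [-19.3   0.2] gap 0.0264 F [ 0.   0.5 -0.2] joints [-36.  13.  82.  -0.  85. -70.]
side wheel [278. 232.  33.  15.] 0.72 [50.  14.6]
side wheel [291. 256. 199. 167.] 0.58 [-47.1   7.8]
side bearing_center [338. 267.  22.  14.] 0.8 [-90.1 -68.9]
scene wheel [256. 243. 226. 162.] 0.73 [ 37.3 -70.6]
scene bearing_center [197. 232.  23.  20.] 0.72 [-87.5 -71.3]
```

View pics/c3.png

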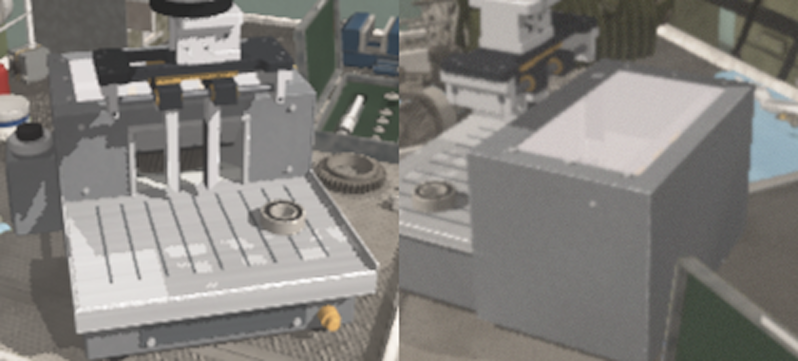

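Call:
step_arm --motion '[[28,[-0.06,0.087,0],0],[28,[-0.15,0.218,0],0],[28,[-0.2,0.29,0.1],0],[28,[-0.2,0.29,0.3],0],[28,[-0.2,0.29,0.5],0],[0,[-0.2,0.29,0.6],0],[0,[-0.2,0.29,0.6],0]]'

```text
time_s: 9.37
ee_pos: [0.4732, -0.2439, 0.2331]
ee_rot: [[-0.566, 0.824, 0.011], [0.824, 0.567, -0.008], [-0.013, 0.005, -1.0]]
force: [-0.1, -0.8, 1.0]
finger_gap: 0.0166
grip_force: 0.0
```

```bash
python3 - <<'E'
from h import *
s=stat()
im=r.snapshot("side")
for q,z in(("wheel",.0985),("bearing_center",.092),("start_button",.15)):
    for d in r.spot_in(q,"side")[:2]:print(q,np.round(d["bbox"]),d["score"],inv(ray("side",*d["bbox"][:2],z)))
im=im[:,:,::-1].copy()
print(proj("side",W([(.045,.155,.15)])),W([(.045,.155,.15)]))
a=im[150:340,190:400];
cv2.imwrite("pics/c4.png",cv2.resize(a,None,fx=3.1,fy=3.1,interpolation=2))
E
```

```text
9.3667 tcp [ 0.4732 -0.2439  0.2331] washer [-90.4   1.5] gap 0.0166 F [-0.1 -0.8  1. ] joints [-33.   2.  80.  -0.  98. -68.]
bearing_center [338. 265.  17.  18.] 0.55 [-84.3 -69.8]
start_button [203. 219.  13.  12.] 0.55 [ 32.8 160.1]
[[205.52508566 216.18008814]] [[ 0.67639107 -0.26854148  0.15      ]]
```

View pics/c4.png

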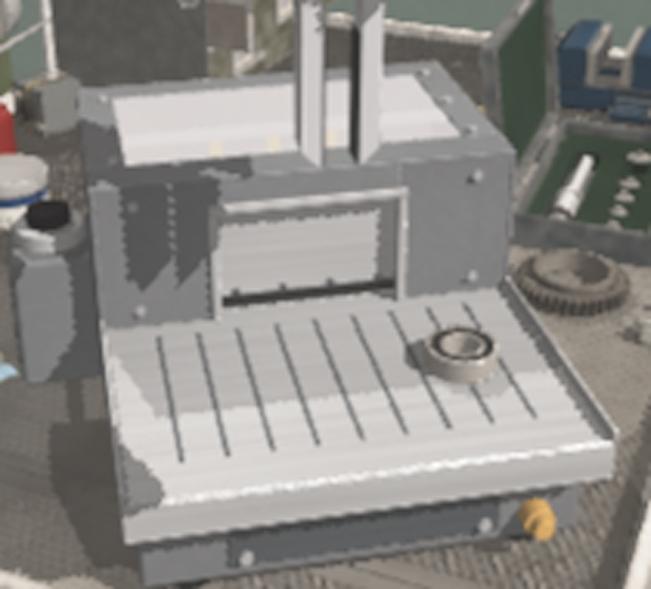

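Call:
step_arm --motion '[[0,[0.1,-0.01,0],0],[0,[0.3,-0.035,0],0],[0,[0.5,-0.06,0],0],[0,[0.7,-0.08,0],0],[0,[0.85,-0.1,0],0],[0,[0.95,-0.11,0],0],[0,[1.0,-0.115,0],0],[0,[1.0,-0.115,-0.1],0],[0,[1.0,-0.115,-0.2],0],[0,[1.0,-0.115,-0.25],0],[0,[1.0,-0.115,-0.25],0]]'

```text
time_s: 10.48
ee_pos: [0.6689, -0.2649, 0.1687]
ee_rot: [[-0.566, 0.824, -0.01], [0.824, 0.566, 0.005], [0.01, -0.005, -1.0]]
force: [-0.4, 0.1, -0.6]
finger_gap: 0.0005
grip_force: 0.0
```

```bash
python3 - <<'E'
from h import *
s=stat()
E
```

```text
10.4833 tcp [ 0.6689 -0.2649  0.1687] washer [ 37.8 150.9] gap 0.0005 F [-0.4  0.1 -0.6] joints [-26.  28.  54.   0.  98. -61.]
```

Call:
step_arm --motion '[[0,[0.03,-0.012,-0.02],0],[0,[0.03,-0.012,-0.04],0],[0,[0.03,-0.012,-0.06],0],[0,[0.03,-0.012,-0.075],0],[0,[0.03,-0.012,-0.085],0],[0,[0.03,-0.012,-0.085],0],[0,[0.03,-0.012,-0.085],0]]'

```text
time_s: 11.07
ee_pos: [0.6772, -0.2684, 0.1589]
ee_rot: [[-0.566, 0.824, 0.001], [0.824, 0.566, -0.0], [-0.0, 0.0, -1.0]]
force: [1.0, -0.6, 0.3]
finger_gap: 0.0003
grip_force: 0.0
```

Call:
step_arm --motion '[[0,[0,0,-0.015],0],[0,[0,0,-0.03],0],[0,[0,0,-0.038],0],[0,[0,0,-0.038],0],[0,[0,0,-0.038],0]]'

```text
time_s: 11.48
ee_pos: [0.6775, -0.2686, 0.1525]
ee_rot: [[-0.566, 0.824, 0.002], [0.824, 0.566, -0.001], [-0.002, 0.001, -1.0]]
force: [-0.3, 0.0, 4.1]
finger_gap: 0.0012
grip_force: 2.4
```

Contact with the button spring (about 4 N); a little further to the stop.

Call:
step_arm --motion '[[0,[0,0,-0.008],0],[0,[0,0,-0.014],0],[0,[0,0,-0.014],0],[0,[0,0,-0.014],0]]'

```text
time_s: 11.82
ee_pos: [0.6776, -0.2686, 0.1522]
ee_rot: [[-0.566, 0.824, 0.004], [0.824, 0.566, -0.002], [-0.004, 0.002, -1.0]]
force: [-4.1, 1.2, 12.2]
finger_gap: 0.0001
grip_force: 5.6
```

Call:
step_arm --motion '[[0,[0,0,0.03],0],[0,[0,0,0.15],0],[0,[0,0,0.3],0],[0,[0,0,0.4],0],[0,[-0.1,0.2,0.4],0],[0,[-0.2,0.4,0.4],0],[0,[-0.2,0.5,0.4],0],[0,[-0.2,0.5,0.4],0],[0,[-0.2,0.5,0.4],0],[0,[-0.2,0.5,0.4],0]]'

```text
time_s: 12.65
ee_pos: [0.6373, -0.1689, 0.2275]
ee_rot: [[-0.566, 0.824, -0.001], [0.824, 0.566, -0.0], [-0.0, -0.001, -1.0]]
force: [-0.7, 0.2, -0.2]
finger_gap: 0.0004
grip_force: 0.0
```

```bash
python3 - <<'E'
from h import *
s=stat()
im=r.snapshot("side")
for q,z in(("bearing_center",.092),("start_button",.15),("flap",.12)):
    for d in r.spot_in(q,"side")[:1]:print(q,np.round(d["bbox"]),d["score"],inv(ray("side",*d["bbox"][:2],z)))
b=r.snapshot("scene")[130:320,180:390]
cv2.imwrite("pics/c5.png",cv2.resize(np.hstack([im[150:340,190:400],b])[:,:,::-1],None,fx=1.9,fy=1.9,interpolation=2))
E
```

```text
12.65 tcp [ 0.6373 -0.1689  0.2275] washer [-59.3 179.2] gap 0.0004 F [-0.7  0.2 -0.2] joints [-20.  19.  60.  -0. 101. -54.]
bearing_center [339. 264.  20.  17.] 0.87 [-82.  -73.1]
start_button [204. 218.  11.  10.] 0.66 [ 36.5 157.1]
flap [288. 232.  58.  41.] 0.64 [4.3 2.8]
```

View pics/c5.png

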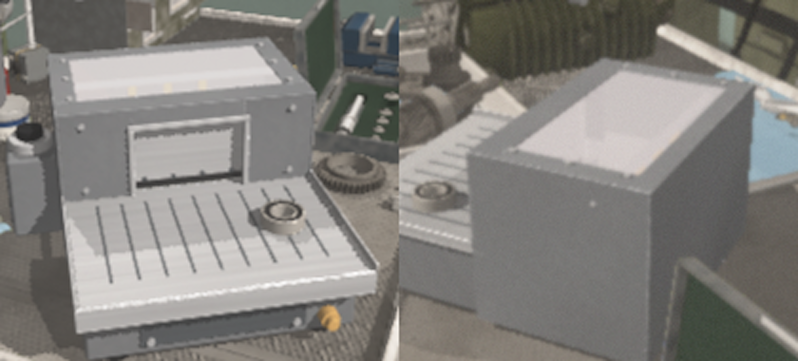

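```bash
python3 -c "
from workcell import r
print(r.sign_off())"
```

```text
the job is handed in; nothing more can be done
None
```

The job is handed in, with no verdict returned. The gear wheel went in through the flap, which hangs shut behind it. The start button was pressed to its stop and is up again. The bearing and gear ring look unmoved; the wheel at the bottom of the chute and the brass ring were out of view, so I did not see them.

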